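Close a tiered bun box in the hand lever press

TASK

Draw the press's sliding nest out, stack every bun tier on it with the chamfered corners matched so that each skirt drops over the rim below, and put the lid on top. Slide the nest fully in under the press plate, pull the lever down until the plate bears firmly on the lid, ease the lever slowly back up to its rest without letting it fly, and draw the nest fully out again with the closed stack still seated on it. Leave the plate of buns, the booklets and the tape roll where they are.

Things in the scene. Friction and masses are not known exactly. Their poses are not given: they have to be found in the camera images.
- tier0_mid (a point): Tier of a bun box (2 or 3 present, alike, any order): green tray 120 (x) x 66 (y) mm with two buns, 0.15 to 0.31 kg. The two corners at its -x end are chamfered (14 mm legs), those at +x square. Point: its centre, 17 mm above the skirt's lower edge; z up. Sides flat from 0 to 34 mm above that edge; there a shoulder, and inside it a rim 6 mm higher. Starts on the table, chamfers to left or right.
- tier1_mid (a point): A tier like tier0, same point and axes. Underneath, each tier's skirt (9 mm deep, 3 mm walls) drops over the rim of the tier below or the nest's plug with 2 mm play all round, and its edge lands on the shoulder, so each tier adds 34 mm. Turned end for end it will not seat.
- tier2_mid (a point): A tier like tier0, same point and axes. The rim: 110 x 56 mm, chamfered at the same end, its upper half drawn in by 1.5 mm.
- lid_mid (a point): Lid of the bun box: green plate, same 120 x 66 mm outline, same two chamfers at its -x end, no buns and no rim; 20 mm high (sides flat to 18 mm, then a 2 mm raised panel), the same 9 mm skirt. Point: its centre, 10 mm above its lower edge; axes as for a tier. 0.09 kg. Starts on the table.
- nest (a point): Nest on the press's sliding carriage: steel plug like a tier's rim (110 x 56 mm, 6 mm high, chamfered at -x) on an aluminium plate 140 (x) x 90 (y) mm. Point: centre of the plate's upper face, 30 mm above the table, where the first tier's skirt lands; a seated tier is centred above it, axes parallel. +y: the way it draws out; -x: the press's front; z up.
- knob (a point): Centre of the carriage's black upright knob, 20 mm across, 42 mm high (21 mm above and below this point), 97 mm to +y of the nest's centre. Pinch it from above and slide the carriage along the nest's y; it takes 2 to 4 N.
- carriage (a joint): How far the nest is drawn out, m: 0 = fully in, right under the press plate (stop); 0.17 = fully out (stop). Stays where it is left; starts nearly in (0 to 0.05).
- lever (a joint): Press lever, rad: 0 = up at rest (stop), grows as the handle is pulled down, at most 0.85. Sprung: the handle takes about 5 N at the top, 13 N at the bottom, and flies up if let go. The press plate falls 95 mm per rad and meets the lid at about 0.35 rad with three tiers, 0.71 with two; there the lever stops, and 5 to 10 N more on the handle press the lid with nearly three times that.
- handle (a point): Centre of the lever's cross grip: a level black bar, 24 mm thick, 100 mm long along the nest's y, in front of the press. Can be pushed down from above or pinched. Moves on an arc of 260 mm radius about pivot, from 0.25 rad above level at rest downwards.
- pivot (a point): Centre of the lever's hinge on the press column, 270 mm above the table, hinge axis along the nest's y; axes as the nest's. The fully-in nest is 100 mm in front (-x) of it in plan.
- platen: Press plate, aluminium, 112 (x) x 62 (y) x 12 mm, above the fully-in nest; origin at the centre of its lower face, 185 mm above the table at rest. The lever drives it straight down.
- bun_plate_c (a point): Bystander: white china plate 156 mm across heaped with buns, right of the press; point: its centre, on the table. Leave alone.
- books_c (a point): Bystander: pile of four booklets, 145 x 208 x 52 mm, at the far side; point: its centre, on the table. Leave alone.
- tape_c (a point): Bystander: roll of brown tape lying flat, 104 mm across, 48 mm high, to the right, in front of the plate of buns; point: its centre. Leave alone.

How it is judged:
On the way, in this order (a step that is already met when the one before it is completed fails the run):
1. with the nest drawn out, every tier and the lid are stacked on it, seated, the lid on top, and let go ((z of tier0_mid in the frame of nest between 0.014 and 0.02 m or z of tier0_mid in the frame of nest between 0.048 and 0.054 m or z of tier0_mid in the frame of nest between 0.082 and 0.088 m) and x of tier0_mid in the frame of nest between -0.009 and 0.009 m and y of tier0_mid in the frame of nest between -0.009 and 0.009 m and angle between the x axis of each of tier0_mid, tier1_mid, tier2_mid, lid_mid and the x axis of nest, either way round below 0.15 rad and angle between each of tier0_mid, tier1_mid, tier2_mid, lid_mid's own z axis and vertical below 0.05 rad and (z of tier1_mid in the frame of nest between 0.014 and 0.02 m or z of tier1_mid in the frame of nest between 0.048 and 0.054 m or z of tier1_mid in the frame of nest between 0.082 and 0.088 m) and x of tier1_mid in the frame of nest between -0.009 and 0.009 m and y of tier1_mid in the frame of nest between -0.009 and 0.009 m and (z of tier2_mid in the frame of nest between 0.014 and 0.02 m or z of tier2_mid in the frame of nest between 0.048 and 0.054 m or z of tier2_mid in the frame of nest between 0.082 and 0.088 m) and x of tier2_mid in the frame of nest between -0.009 and 0.009 m and y of tier2_mid in the frame of nest between -0.009 and 0.009 m and (z of lid_mid in the frame of nest between 0.075 and 0.081 m or z of lid_mid in the frame of nest between 0.109 and 0.115 m) and x of lid_mid in the frame of nest between -0.009 and 0.009 m and y of lid_mid in the frame of nest between -0.009 and 0.009 m and value of joint carriage above 0.1 m and contact force between the fingers and lid below 0.2 N), for 0.2 s.
2. the nest is fully in under the plate with the whole stack seated on it ((z of tier0_mid in the frame of nest between 0.014 and 0.02 m or z of tier0_mid in the frame of nest between 0.048 and 0.054 m or z of tier0_mid in the frame of nest between 0.082 and 0.088 m) and x of tier0_mid in the frame of nest between -0.009 and 0.009 m and y of tier0_mid in the frame of nest between -0.009 and 0.009 m and angle between the x axis of each of tier0_mid, tier1_mid, tier2_mid, lid_mid and the x axis of nest, either way round below 0.15 rad and angle between each of tier0_mid, tier1_mid, tier2_mid, lid_mid's own z axis and vertical below 0.05 rad and (z of tier1_mid in the frame of nest between 0.014 and 0.02 m or z of tier1_mid in the frame of nest between 0.048 and 0.054 m or z of tier1_mid in the frame of nest between 0.082 and 0.088 m) and x of tier1_mid in the frame of nest between -0.009 and 0.009 m and y of tier1_mid in the frame of nest between -0.009 and 0.009 m and (z of tier2_mid in the frame of nest between 0.014 and 0.02 m or z of tier2_mid in the frame of nest between 0.048 and 0.054 m or z of tier2_mid in the frame of nest between 0.082 and 0.088 m) and x of tier2_mid in the frame of nest between -0.009 and 0.009 m and y of tier2_mid in the frame of nest between -0.009 and 0.009 m and (z of lid_mid in the frame of nest between 0.075 and 0.081 m or z of lid_mid in the frame of nest between 0.109 and 0.115 m) and x of lid_mid in the frame of nest between -0.009 and 0.009 m and y of lid_mid in the frame of nest between -0.009 and 0.009 m and value of joint carriage below 0.008 m), for 0.2 s.
3. the lever is pulled down so that the plate bears firmly on the lid (over 10 N), nest fully in (all of step 2 and contact force between platen and lid above 10 N), for 0.3 s.
4. the lever is back up at its rest (value of joint lever below 0.04 rad), for 0.2 s.
At the end, for the whole second after the job is handed in: The nest is drawn fully out (within 12 mm of its stop) and the lever is up at rest (within 0.04 rad); every tier present and, on top, the lid are seated on it at rest: within 9 mm sideways of the nest's centre (the play adds up), 3 mm in height, 0.15 rad in turn and 0.05 rad of level ((z of tier0_mid in the frame of nest between 0.014 and 0.02 m or z of tier0_mid in the frame of nest between 0.048 and 0.054 m or z of tier0_mid in the frame of nest between 0.082 and 0.088 m) and x of tier0_mid in the frame of nest between -0.009 and 0.009 m and y of tier0_mid in the frame of nest between -0.009 and 0.009 m and angle between the x axis of each of tier0_mid, tier1_mid, tier2_mid, lid_mid and the x axis of nest, either way round below 0.15 rad and angle between each of tier0_mid, tier1_mid, tier2_mid, lid_mid's own z axis and vertical below 0.05 rad and (z of tier1_mid in the frame of nest between 0.014 and 0.02 m or z of tier1_mid in the frame of nest between 0.048 and 0.054 m or z of tier1_mid in the frame of nest between 0.082 and 0.088 m) and x of tier1_mid in the frame of nest between -0.009 and 0.009 m and y of tier1_mid in the frame of nest between -0.009 and 0.009 m and (z of tier2_mid in the frame of nest between 0.014 and 0.02 m or z of tier2_mid in the frame of nest between 0.048 and 0.054 m or z of tier2_mid in the frame of nest between 0.082 and 0.088 m) and x of tier2_mid in the frame of nest between -0.009 and 0.009 m and y of tier2_mid in the frame of nest between -0.009 and 0.009 m and (z of lid_mid in the frame of nest between 0.075 and 0.081 m or z of lid_mid in the frame of nest between 0.109 and 0.115 m) and x of lid_mid in the frame of nest between -0.009 and 0.009 m and y of lid_mid in the frame of nest between -0.009 and 0.009 m and value of joint carriage above 0.158 m and value of joint lever below 0.04 rad and linear speed of each of tier0, tier1, tier2, lid below 0.02 m/s); the robot touches nothing.
It fails at once if the lever is let fly back up (faster than 1.8 rad/s, about 0.47 m/s at the handle) (velocity of joint lever below -1.8 rad/s).
It fails at once if the plate of buns is disturbed (moved over 30 mm) (distance of bun_plate_c from where it was at the start of the episode above 0.03 m).
It fails at once if the pile of booklets is disturbed (moved over 30 mm) (distance of books_c from where it was at the start of the episode above 0.03 m).
It fails at once if the tape roll is disturbed (moved over 30 mm) (distance of tape_c from where it was at the start of the episode above 0.03 m).
Of tier0, tier1, tier2 only 2 to 3 are there at a start; the rules pass over those that are not, and their reading is None.
At some moment in a run one of tier0, tier1, tier2, lid may be knocked a few centimetres aside while the robot is not near it.
It also fails if it takes over 210 s, if anything falls off the work surface, if the arm or the gripper's body presses on something with over 40 N, if the wrist force passes 120 N, or if a joint passes its speed limit or range.

ROBOT

A 7-joint arm with a two-finger parallel gripper is mounted at the origin on the work surface. World frame = base frame: x ahead of the robot, y to its left, z up, the work surface at z = 0. Lengths are in m, angles in rad, forces in N, time in s.
With the tool pointing down it reaches from about 0.425 to 0.825 m from the base axis. Payload 3.6 kg.
Tool frame: the origin (TCP) lies at the very end of the fingers, on their centre line; the grasp point (between the pads) lies 19 mm behind it; z points along the fingers, y is the line along which they close (so a half turn about z gives the same grasp; the last joint's range is limited). The gripper opens to 93 mm and grips with 3 to 60 N. Pads are 15 mm wide; open, the fingers measure 128 mm over their backs; the gripper's body (75 mm by 188 mm) begins 65 mm behind the grasp point.
Start: joints at [-0.026, 0.615, -0.013, 1.423, 0.008, 1.103, -0.04], TCP at [0.65, 0, 0.219] pointing down, gripper open.
Joint ranges: [-3.12, 3.12], [-0.3, 2.06], [-1.34, 1.32], [0.26, 2.42], [-1.36, 4.5], [0.01, 1.98], [-2.84, 2.84]. Speed limits (rad/s): [2.79, 2.79, 3.14, 3.14, 3.14, 3.14, 3.14].

INTERFACE

Orientations are given as [roll, pitch, yaw] about the fixed x, y, z axes, in that order (R = Rz(yaw) Ry(pitch) Rx(roll)).
In Python, from workcell import movep, servo_line, movej, set_gripper, sleep, ik, capture, camera_params, IKError, close_job, outline_of, read_t, read_joints, read_joint_vel, read_joint_efforts, read_position, read_tool_rot, read_contact_force, read_ft_torque, read_width, read_grasp_force gives the robot as it stands. Calls block until the motion is done:
- movep(position, orientation): joint-space move of the TCP to a pose.
- servo_line(position, rotation=None, velocity=0.15, guard=None): straight line of the TCP; rotation=None keeps the orientation; velocity is the mean speed in m/s. With guard (N) it stops when the force on the tool has changed by that much, and returns True; else False.
- movej(angles): joint-space move.
- set_gripper(opening, f_grip=None): opening from 0.0 (shut) to 1.0 (fully open); f_grip is the grip in N (None keeps the last); returns when the fingers have stopped.
- sleep(seconds).
- ik(position, orientation): joint angles nearest the present ones, or None.
- capture(name): name is "scene" or "side" or "wrist"; returns (picture, depth): 480x640x3 uint8, red, green, blue; 480x640 float32, m along the optical axis (not along the pixel's ray), 0 where there is no reading.
- camera_params(name): a dict with "K" (3x3 intrinsics, pixels), "T" (4x4, takes a point from camera to world coordinates); the wrist camera has in their place "tool_from_camera" (4x4, takes a point from camera to tool coordinates, whose origin is the TCP and whose axes are the flange's). Camera axes: x right, y down, z forward; pixel columns grow to the right and rows downward; lengths in m; the calibration is good to about 2 mm. A picture is of the moment at which its call begins: read the wrist's pose just before it. camera_params takes no time and is no camera call.
A pose or a line that the arm cannot do raises IKError and nothing moves.
- close_job(): hands the job in; it is judged then, once.
Trained networks look in the newest picture that a camera, given by its name, has taken for a name from the list of things; names that differ only in an ending like _2 or _b are one class to them, and where a whole thing is asked for, a point or a joint stands for the part that bears it (a point fixed in the world has none). Each returns a list of dicts, best first, with "conf" (0 to 1); they miss things now and then, are a little off and sometimes report something else, mostly with a low value. They report only what shows in the picture. A call takes as long as a camera call.
- outline_of(name, camera): "pixels" (480x640 bool, what is visible of it) and "point" ([row, column] in pixels, amid what is visible of it).
Readings, each from a call of its own:
- read_t(): time.
- read_joints(): joint angles.
- read_joint_vel(): joint speeds.
- read_joint_efforts(): joint torques, N m.
- read_position(): TCP position.
- read_tool_rot(): TCP orientation.
- read_contact_force(): force on the tool from outside, world axes, zero at the start.
- read_ft_torque(): the same for the moment, N m.
- read_width(): opening from 0.0 (shut) to 1.0 (fully open).
- read_grasp_force(): force on a finger pad.
Only numpy, scipy, OpenCV 4.12 (cv2) and the standard library are available. Lean on these libraries where they do the work, as an engineer would, in place of code of your own. Each camera call takes 0.05 s, during which the arm holds its last target. There are 200 camera calls.

## Working session

There is one attempt and no reset: what is moved stays moved. The work goes in short steps, each a Python script; the robot and the scene stay as the last script left them, time stands still between calls to the robot, and variables do not carry over. Pictures are saved under pics/ and viewed, at most 14 in all, crops included, and the job is handed in when it is done.

```bash
ls; mkdir -p pics; python3 - <<'E'
from workcell import *
import cv2,numpy as np
ims=[]
for c in ("scene","side"):
    im,d=capture(c); np.savez(f"/tmp/{c}.npz",im=im,d=d)
    p=camera_params(c); print(c,p["K"].tolist(),np.round(p["T"],3).tolist())
    cv2.imwrite(f"pics/{c}0.png",im[:,:,::-1])
print(camera_params("wrist"), read_tool_rot(), read_t())
E
```

```text
pics
scene [[459.7233578904004, 0.0, 331.4823049993675], [0.0, 459.7233578904004, 241.72878673425896], [0.0, 0.0, 1.0]] [[0.031, 0.861, -0.507, 1.155], [0.999, -0.023, 0.024, -0.079], [0.009, -0.508, -0.862, 1.126], [0.0, 0.0, 0.0, 1.0]]
side [[580.8169717766257, 0.0, 325.8884526679703], [0.0, 580.8169717766257, 250.01627294731387], [0.0, 0.0, 1.0]] [[-0.702, -0.413, 0.58, -0.214], [-0.712, 0.426, -0.558, 0.71], [-0.017, -0.805, -0.594, 1.057], [0.0, 0.0, 0.0, 1.0]]
{'K': array([[334.919338  ,   0.        , 321.50178694],
       [  0.        , 334.919338  , 241.05171932],
       [  0.        ,   0.        ,   1.        ]]), 'tool_from_camera': array([[-6.92760012e-05, -9.61247205e-01, -2.75687879e-01,
         7.63315712e-02],
       [ 9.99999958e-01,  1.07289287e-05, -2.88692965e-04,
        -7.31300161e-05],
       [ 2.80463141e-04, -2.75687887e-01,  9.61247164e-01,
        -1.65626847e-01],
       [ 0.00000000e+00,  0.00000000e+00,  0.00000000e+00,
         1.00000000e+00]])} [-3.13933132e+00  7.23339935e-05  1.57080437e+00] 0.1
```

View pics/scene0.png

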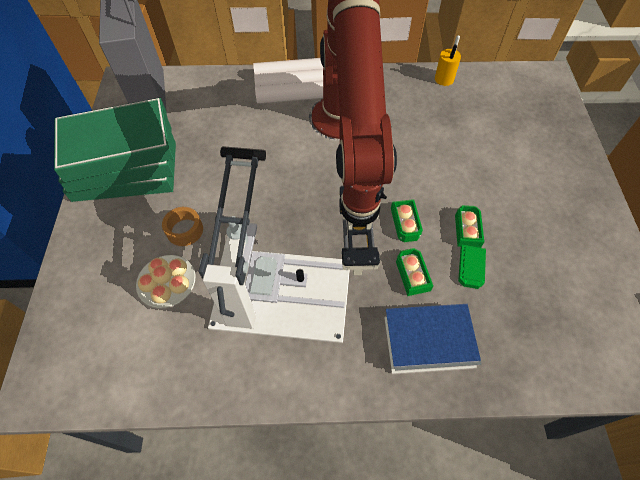

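View pics/side0.png

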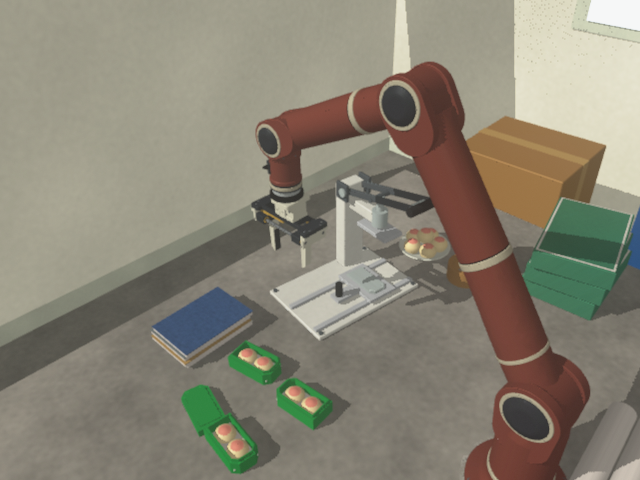

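The scene camera shows the press at the left with the knob at (299,275) and the lever grip at (243,153). Three tiers sit near (406,220), (414,271) and (469,225), and the lid is at (472,267). World +y points right in this picture and +x points down.

```bash
cat > h.py <<'E'
from workcell import *
import numpy as np, cv2
from scipy.spatial.transform import Rotation as Rn
def camT(c):
    p=camera_params(c)
    if "T" in p: return p["K"],np.array(p["T"])
    T=np.eye(4); T[:3,:3]=Rn.from_euler("xyz",read_tool_rot()).as_matrix(); T[:3,3]=read_position()
    return p["K"],T@p["tool_from_camera"]
def cloud(c,name=None):
    K,T=camT(c); im,d=capture(c)
    if name: cv2.imwrite(f"pics/{name}.png",im[:,:,::-1])
    v,u=np.mgrid[:480,:640]
    P=np.stack([(u-K[0,2])/K[0,0]*d,(v-K[1,2])/K[1,1]*d,d],-1)@T[:3,:3].T+T[:3,3]
    P[d==0]=np.nan
    return im,P
def green(im):
    h=cv2.cvtColor(im,cv2.COLOR_RGB2HSV)
    return ((h[...,0]>50)&(h[...,0]<75)&(h[...,1]>150)&(h[...,2]>40))
def rects(im,P,mask=None):
    "green parts: rectangle of the wall tops; chamfer end from the corner fill"
    out=[]; m=green(im) if mask is None else mask
    n,l,st,_=cv2.connectedComponentsWithStats(m.astype(np.uint8))
    for i in range(1,n):
        if st[i,4]<150: continue
        q=P[l==i]; q=q[np.isfinite(q[:,0])]
        if len(q)<100: continue
        zt=np.percentile(q[:,2],95); t=q[q[:,2]>zt-0.012]
        if len(t)<50: continue
        (c,s,a)=cv2.minAreaRect(t[:,:2].astype(np.float32)); 
        if s[0]<s[1]: a+=90; s=s[::-1]
        a=(a+90)%180-90
        out.append((np.round(c,4),round(float(zt),4),np.round(s,3),round(a,1),int(st[i,4])))
    return out
E
python3 - <<'E'
from h import *
im,P=cloud("scene")
for r in rects(im,P): print(r)
for n in ("tier0_mid","lid_mid","nest","knob","handle","platen","bun_plate_c","tape_c","books_c"):
    for o in outline_of(n,"scene")[:4]:
        q=P[o["pixels"]]; q=q[np.isfinite(q[:,0])]
        print(n,round(o["conf"],2),np.int32(o["point"]),np.round(np.median(q,0),3),np.round(np.percentile(q,3,0),3),np.round(np.percentile(q,97,0),3))
E
```

```text
(array([0.4365, 0.1696]), 0.04, array([0.123, 0.067]), 6.3, 558)
(array([0.511 , 0.3409]), 0.0375, array([0.219, 0.066]), -5.5, 1623)
(array([0.5991, 0.1682]), 0.0398, array([0.121, 0.068]), 12.1, 650)
tier0_mid 0.79 [221 404] [0.443 0.167 0.031] [0.381 0.134 0.004] [0.496 0.201 0.041]
lid_mid 0.84 [266 469] [0.589 0.331 0.018] [0.529 0.297 0.002] [0.643 0.371 0.023]
nest 0.86 [278 265] [ 0.617 -0.218  0.031] [ 0.544 -0.27   0.024] [ 0.674 -0.129  0.053]
knob 0.87 [275 266] [ 0.617 -0.22   0.031] [ 0.544 -0.27   0.025] [ 0.673 -0.13   0.051]
handle 0.8 [176 248] [ 0.515 -0.262  0.318] [ 0.214 -0.311 -0.   ] [ 0.686 -0.209  0.346]
handle 0.73 [222 410] [0.442 0.167 0.031] [0.38  0.134 0.   ] [0.496 0.204 0.041]
platen 0.71 [231 243] [ 0.606 -0.251  0.198] [ 0.554 -0.289  0.19 ] [ 0.646 -0.234  0.298]
platen 0.48 [181 231] [ 0.512 -0.265  0.313] [ 0.188 -0.368 -0.002] [ 0.687 -0.211  0.345]
bun_plate_c 0.78 [279 163] [ 0.624 -0.486  0.036] [ 0.546 -0.558  0.009] [ 0.675 -0.43   0.07 ]
bun_plate_c 0.54 [283 261] [ 0.669 -0.228  0.028] [ 0.459 -0.326  0.007] [ 0.766 -0.03   0.336]
tape_c 0.55 [222 180] [ 0.445 -0.469  0.037] [ 0.391 -0.515 -0.001] [ 0.494 -0.418  0.05 ]
books_c 0.67 [335 432] [0.799 0.185 0.05 ] [0.72  0.087 0.012] [0.863 0.284 0.054]
```

```bash
python3 - <<'E'
from h import *
D=[np.pi,0,np.pi/2]
movep([0.53,0.24,0.22],D)
im,P=cloud("wrist","w_t"); np.savez("/tmp/wt.npz",im=im,P=P)
for r in rects(im,P): print(r)
movep([0.58,-0.06,0.26],D)
im,P=cloud("wrist","w_p"); np.savez("/tmp/wp.npz",im=im,P=P)
g=np.vstack([cv2.imread("pics/w_t.png"),cv2.imread("pics/w_p.png")]); cv2.imwrite("pics/w0.png",cv2.resize(g,(400*1,600)))
print(read_t())
E
```

```text
(array([0.4598, 0.3477]), 0.0405, array([0.119, 0.063]), -5.6, 2292)
(array([0.5858, 0.3351]), 0.0209, array([0.117, 0.063]), -13.1, 7049)
(array([0.5948, 0.191 ]), 0.0399, array([0.117, 0.1  ]), 11.6, 2498)
(array([0.4365, 0.1724]), 0.0398, array([0.12 , 0.063]), 5.4, 2333)
2.9167
```

View pics/w_t.png

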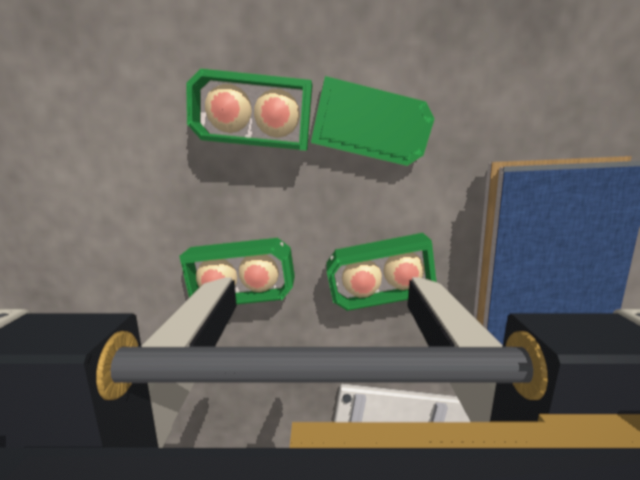

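View pics/w_p.png

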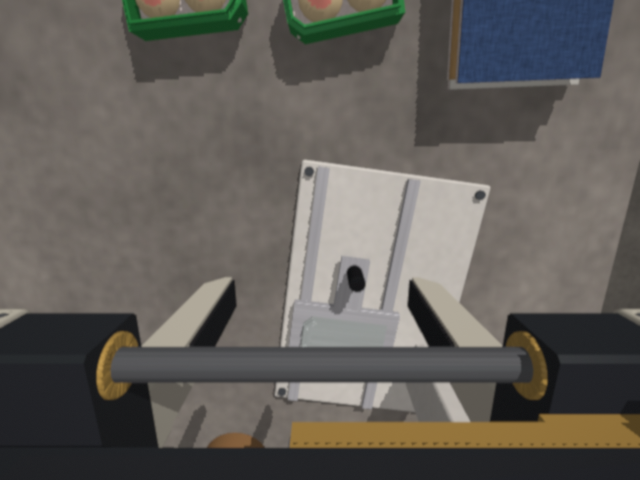

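Wrist view (right = +x, up = +y): the far tier (250,110) has its chamfers on the left and the lid (373,120) has them on the right. The two near tiers need a closer look. In the press view the knob is at (355,278), and the base is turned by about -7°.

```bash
cat >> h.py <<'E'
def fit_tier(im,P,guess,zr,L=0.120,W=0.066,R=0.09,ch=0.014):
    """fit chamfered outline (x,y,yaw over 360 deg) to the green mask around guess at height zr"""
    from scipy.optimize import minimize
    g=green(im)&(np.abs(P[...,0]-guess[0])<R)&(np.abs(P[...,1]-guess[1])<R)&(P[...,2]>zr[0])&(P[...,2]<zr[1])
    q=P[g][:,:2]; h=ch/np.sqrt(2)
    def sd(p,q):
        c,s=np.cos(p[2]),np.sin(p[2]); d=q-p[:2]; x=d@[c,s]; y=d@[-s,c]
        return np.max([np.abs(x)-L/2,np.abs(y)-W/2,(np.abs(y)-x-(L/2+W/2-ch))/np.sqrt(2)],0)
    hull=cv2.convexHull(q.astype(np.float32))[:,0]
    # resample hull evenly
    a=np.vstack([hull,hull[:1]]); l=np.r_[0,np.cumsum(np.linalg.norm(np.diff(a,axis=0),axis=1))]
    t=np.linspace(0,l[-1],300); H=np.c_[np.interp(t,l,a[:,0]),np.interp(t,l,a[:,1])]
    best=[]
    for off in (0,np.pi):
        f=lambda p:np.mean(np.minimum(np.abs(sd(p,H)),0.006))
        r=minimize(f,[*guess[:2],guess[2]+off],method="Nelder-Mead",options=dict(initial_simplex=np.array([[*guess[:2],guess[2]+off]]*4)+np.vstack([np.zeros(3),np.diag([.01,.01,.15])])))
        best.append((r.fun,r.x))
    best.sort(key=lambda b:b[0])
    return best[0][1],[round(b[0]*1e3,2) for b in best],len(q)
E
python3 - <<'E'
from h import *
z=np.load("/tmp/wt.npz"); s=np.load("/tmp/scene.npz")
K,T=camT("scene"); d=s["d"]; v,u=np.mgrid[:480,:640]
Ps=np.stack([(u-K[0,2])/K[0,0]*d,(v-K[1,2])/K[1,1]*d,d],-1)@T[:3,:3].T+T[:3,3]
G=dict(A=(.46,.348,-.1,.026,.05),B=(.437,.17,.1,.026,.05),C=(.599,.168,.2,.026,.05),lid=(.586,.335,-.2,.012,.026))
for k,g in G.items():
    for nm,im,P in (("w",z["im"],z["P"]),("s",s["im"],Ps)):
        x,e,n=fit_tier(im,P,g[:3],g[3:],R=.075); print(k,nm,np.round(x,4),e,n)
w=np.load("/tmp/wp.npz")
for nm,im,P in (("w",w["im"],w["P"]),("s",s["im"],Ps)):
    dark=im.max(-1)<70
    m=dark&(P[...,2]>.035)&(P[...,2]<.1)&(abs(P[...,0]-.61)<.06)&(abs(P[...,1]+.12)<.06)
    q=P[m]; print("knob",nm,len(q),np.round(np.median(q,0),4),np.round(q.min(0),4),np.round(q.max(0),4))
    m=(P[...,2]>.024)&(P[...,2]<.0335)&(abs(P[...,0]-.61)<.1)&(P[...,1]<-.17)&(P[...,1]>-.32)&~dark
    print(m.sum(),cv2.minAreaRect(P[m][:,:2].astype(np.float32)))
    m=(P[...,2]>.006)&(P[...,2]<.02)&(abs(P[...,0]-.65)<.2)&(P[...,1]<.05)&(P[...,1]>-.4)&(im.min(-1)>120)
    print("base",m.sum(),cv2.minAreaRect(P[m][:,:2].astype(np.float32)))
m=(Ps[...,2]>.32)&(Ps[...,0]<.5)&(Ps[...,0]>.38)&(abs(Ps[...,1]+.25)<.12); q=Ps[m]
print("handle",len(q),np.round(q.min(0),3),np.round(q.max(0),3),cv2.minAreaRect(q[:,:2].astype(np.float32)))
E
```

```text
A w [ 0.4591  0.3489 -0.0908] [np.float64(1.35), np.float64(1.88)] 2169
A s [ 0.4612  0.3458 -0.1075] [np.float64(0.81), np.float64(1.36)] 359
B w [0.4364 0.1708 3.252 ] [np.float64(1.76), np.float64(2.35)] 1674
B s [0.4377 0.1698 3.2512] [np.float64(0.66), np.float64(1.24)] 340
C w [0.5999 0.171  0.1821] [np.float64(2.08), np.float64(2.58)] 1773
C s [0.6001 0.169  0.1986] [np.float64(0.5), np.float64(1.33)] 400
lid w [0.5848 0.3366 2.9067] [np.float64(1.54), np.float64(1.92)] 7018
lid s [0.5863 0.3318 2.9513] [np.float64(2.66), np.float64(3.1)] 1010
knob w 348 [ 0.6192 -0.1288  0.0702] [ 0.6106 -0.1411  0.0353] [ 0.6286 -0.1246  0.0734]
2565 ((0.6315456628799438, -0.2259836047887802), (0.1045585498213768, 0.19855250418186188), 66.64457702636719)
base 23286 ((0.6491972804069519, -0.1843271404504776), (0.3446410298347473, 0.23421765863895416), 82.37602233886719)
knob s 75 [ 0.626  -0.1345  0.0657] [ 0.6148 -0.1442  0.0355] [ 0.6315 -0.1259  0.0756]
1073 ((0.6084421277046204, -0.2228279709815979), (0.10758070647716522, 0.14222316443920135), 82.75995635986328)
base 6047 ((0.6607965230941772, -0.1859932541847229), (0.3438388407230377, 0.26182201504707336), 82.31455993652344)
handle 721 [ 0.437 -0.3    0.32 ] [ 0.5   -0.199  0.349] ((0.4726855158805847, -0.2514524757862091), (0.09997659921646118, 0.06210190802812576), 83.6205825805664)
```

Three tiers: A and C have their chamfers at -x, B and the lid have them at +x. The nest yaw is -0.134 and the knob is near (0.621,-0.132). Next I draw the nest out.

```bash
cat >> h.py <<'E'
PSI=-0.1335; X=np.array([np.cos(PSI),np.sin(PSI),0]); Y=np.array([-np.sin(PSI),np.cos(PSI),0])
def knob_rot(): return [np.pi,0,np.pi/2+PSI]
E
python3 - <<'E'
from h import *
k=np.array([0.621,-0.1325,0]); R=knob_rot()
movep(k+[0,0,.15],R); set_gripper(0.55,20)
print(servo_line(k+[0,0,.047],R,0.1,guard=10), read_position())
set_gripper(0,20); print("w",read_width(),read_grasp_force(),read_contact_force())
p=np.array(read_position())
print(servo_line(p+Y*.185,R,0.08,guard=14)); q=np.array(read_position()); print(q,(q-p)@Y,(q-p)@X,read_contact_force())
set_gripper(0.55); q=np.array(read_position()); servo_line(q+[0,0,.12]); 
im,P=cloud("scene","s1"); np.savez("/tmp/s1.npz",im=im,P=P)
movep(q-Y*.0+[0,0.08,.26],R)
im,P=cloud("wrist","w1"); np.savez("/tmp/w1.npz",im=im,P=P); print(read_t())
im2=cv2.imread("pics/s1.png")[130:430,180:520]; cv2.imwrite("pics/j1.png",np.hstack([cv2.resize(im2,(400,353)),cv2.resize(cv2.imread("pics/w1.png"),(400,300)).copy() if 0 else cv2.resize(cv2.imread("pics/w1.png"),(400,353))]))
E
```

```text
False [ 0.62165458 -0.13263493  0.04776213]
w 0.21192410330599312 20.000142753124237 [-0.4008441   0.68118392  1.76169234]
True
[ 0.63843834 -0.00170573  0.04715548] 0.13195837055479565 -0.0001400224802401949 [-0.15200701 -0.18392283  3.81391392]
10.1417
```

View pics/j1.png

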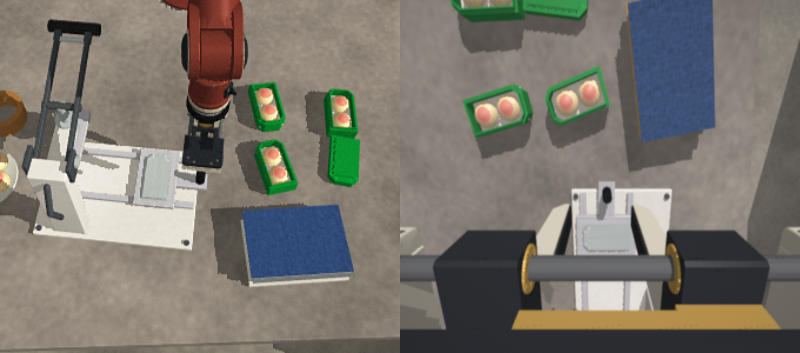

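```bash
python3 - <<'E'
from h import *
q=np.array([0.63843834,-0.00170573,0.0])
for f in ("s1","w1"):
    z=np.load(f"/tmp/{f}.npz"); P=z["P"]; im=z["im"]
    D=P-q; x=D@X; y=D@Y
    m=(P[...,2]>.025)&(P[...,2]<.0335)&(abs(x)<.1)&(y<-.03)&(y>-.19)
    print(f,"plate x",np.round(np.percentile(x[m],[1,3,50,97,99]),4),"y",np.round(np.percentile(y[m],[1,3,50,97,99]),4),m.sum(), cv2.minAreaRect(P[m][:,:2].astype(np.float32)))
    m=(P[...,2]>.034)&(P[...,2]<.041)&(abs(x)<.1)&(y<-.03)&(y>-.19)
    print(f,"plug x",np.round(np.percentile(x[m],[1,3,50,97,99]),4),"y",np.round(np.percentile(y[m],[1,3,50,97,99]),4),m.sum(),cv2.minAreaRect(P[m][:,:2].astype(np.float32)))
    m=(im.max(-1)<70)&(P[...,2]>.06)&(P[...,2]<.08)&(abs(x)<.03)&(abs(y)<.03)
    if m.sum(): print("knobtop",np.round(np.median(x[m]),4),np.round(np.percentile(y[m],[3,50,97]),4),np.max(P[m][:,2]),m.sum())
E
```

```text
s1 plate x [-0.0694 -0.0665  0.0047  0.0679  0.0694] y [-0.1446 -0.1433 -0.0919 -0.0379 -0.0327] 1177 ((0.6258615851402283, -0.08847805857658386), (0.11514672636985779, 0.14201803505420685), 82.470703125)
s1 plug x [-0.0522 -0.0495  0.0044  0.0516  0.0538] y [-0.1263 -0.1251 -0.0996 -0.0745 -0.0736] 505 ((0.6314337849617004, -0.0891437977552414), (0.10750561207532883, 0.12375802546739578), 87.76107025146484)
knobtop 0.004 [-0.0115 -0.0034  0.0044] 0.07453521653325934 40
w1 plate x [-0.0693 -0.0678 -0.0079  0.0625  0.0664] y [-0.1407 -0.1399 -0.071  -0.0349 -0.0318] 2775 ((0.6263766884803772, -0.08676524460315704), (0.11179587990045547, 0.13930635154247284), 82.3558349609375)
w1 plug x [-0.0519 -0.0489  0.0009  0.0504  0.0524] y [-0.1265 -0.1252 -0.0995 -0.0743 -0.0733] 2383 ((0.6250222325325012, -0.10021873563528061), (0.05587558075785637, 0.10941430181264877), 82.51819610595703)
knobtop -0.0007 [-0.0087  0.0005  0.0066] 0.07366767706798455 177
```

```bash
sed -i 's/\[\*guess\[:2\],guess\[2\]+off\]\]\*4)+np.vstack(\[np.zeros(3),np.diag(\[.01,.01,.15\])\])/[*guess[:2],guess[2]+off,L,W]]*6)+np.vstack([np.zeros(5),np.diag([.01,.01,.15,.004,.004])])/; s/guess\[2\]+off\],method/guess[2]+off,L,W],method/; s/c,s=np.cos(p\[2\]),np.sin(p\[2\]);/L,W=p[3:]; c,s=np.cos(p[2]),np.sin(p[2]);/; s/    def sd(p,q):/    def sd(p,q):/; s/method="Nelder-Mead",options=dict(/method="Nelder-Mead",options=dict(maxiter=2000,/' h.py
cat >> h.py <<'E'
N=np.array([0.6251,-0.1004,0.030])
def look(p,zr,z=0.17,name=None):
    movep([p[0],p[1]-0.09,z],[np.pi,0,np.pi/2])
    im,P=cloud("wrist",name)
    x,e,n=fit_tier(im,P,p[:3],zr,R=.085); print("look",np.round(x,4),e,n); return x
def pick(p,dz,yaw):
    R=[np.pi,0,yaw]; set_gripper(1.0)
    movep([p[0],p[1],0.14],R); hit=servo_line([p[0],p[1],dz],R,0.12,guard=12)
    set_gripper(0,25); print("pick hit",hit,"w mm",read_width()*93,read_grasp_force())
    servo_line([p[0],p[1],0.25],R,0.2)
def place(level,dz,yaw,off=(0,0)):
    R=[np.pi,0,yaw]; t=N+X*off[0]+Y*off[1]+[0,0,0.034*level+dz]
    movep(t+[0,0,max(.04,.25-t[2])],R); servo_line(t+[0,0,.012],R,0.15)
    hit=servo_line(t-[0,0,.002],R,0.03,guard=6); z=read_position()[2]-t[2]
    print("place hit",hit,"height left mm",round(z*1e3,2),np.round(read_contact_force(),1)); return z,R
def release():
    set_gripper(1.0); q=np.array(read_position()); servo_line([q[0],q[1],max(q[2]+.08,.26)],None,0.2)
E
grep -n "def sd" -A2 h.py; grep -n minimize\( h.py
python3 - <<'E'
from h import *
x=look([.6,.169,.19],(.026,.05),name="wC")
pick(x,.006,x[2]); z,R=place(0,.006,PSI); print(read_t(),read_width()*93)
E
```

```text
39:    def sd(p,q):
40-        L,W=p[3:]; c,s=np.cos(p[2]),np.sin(p[2]); d=q-p[:2]; x=d@[c,s]; y=d@[-s,c]
41-        return np.max([np.abs(x)-L/2,np.abs(y)-W/2,(np.abs(y)-x-(L/2+W/2-ch))/np.sqrt(2)],0)
49:        r=minimize(f,[*guess[:2],guess[2]+off,L,W],method="Nelder-Mead",options=dict(maxiter=2000,initial_simplex=np.array([[*guess[:2],guess[2]+off,L,W]]*6)+np.vstack([np.zeros(5),np.diag([.01,.01,.15,.004,.004])])))
look [0.5993 0.1701 0.1977 0.1172 0.063 ] [np.float64(0.08), np.float64(1.06)] 2970
pick hit False w mm 65.94208782517563 24.999888092279434
place hit True height left mm 0.1 [-1.  -0.1  3. ]
18.9833 65.84687876708901
```

Tier C is seated (0.1 mm left, fit residual 0.08 mm). I release it and continue with B.

```bash
python3 - <<'E'
from h import *
release()
x=look([.437,.170,.11+np.pi],(.026,.05))
R=[(x[2]-np.pi+s) for s in (0,np.pi)]
d=x[2]-PSI
ok=None
for a in R:
    for k in (-2*np.pi,0,2*np.pi):
        b=a-d+k
        if -1.1<a<4.2 and -1.1<b<4.2: ok=(a,b)
print("yaws",ok)
pick(x,.006,ok[0]); z,_=place(1,.006,ok[1]); print(read_t(),read_width()*93)
if abs(z)<.002: release()
im,P=cloud("scene","s2"); cv2.imwrite("pics/s2c.png",cv2.resize(im[130:330,180:520,::-1],(680,400)))
E
```

```text
look [0.4362 0.1708 3.2493 0.1175 0.0631] [np.float64(0.09), np.float64(1.04)] 3011
yaws (np.float64(3.2492579988782646), np.float64(-0.13350000000000017))
pick hit False w mm 65.55409258576182 25.00007338821888
place hit True height left mm 0.17 [0.2 0.5 3.6]
30.0083 65.6077118686221
```

View pics/s2c.png

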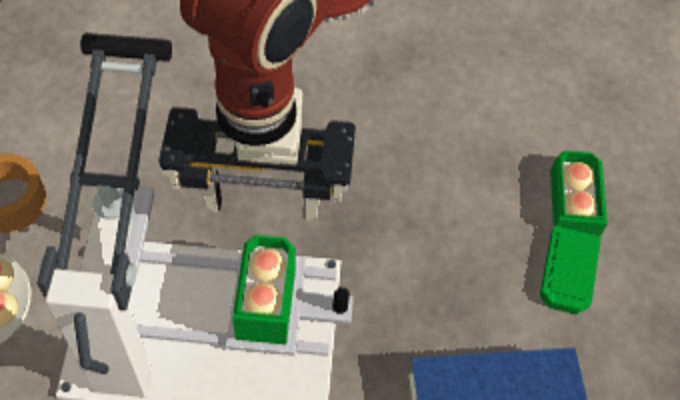

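The crop shows two tiers stacked squarely on the nest at (265,290), chamfers to the front. Tier A and the lid haven't moved. Next are A and then the lid.

```bash
python3 - <<'E'
from h import *
x=look([.460,.348,-.1],(.028,.05))
pick(x,.006,x[2]); z,_=place(2,.006,PSI); print(read_t(),read_width()*93)
if abs(z)<.002: 
    release()
    x=look([.586,.335,2.93],(.012,.028)); print(read_t())
E
```

```text
look [ 0.4587  0.3469 -0.1239  0.1188  0.0641] [np.float64(0.26), np.float64(1.2)] 3050
pick hit False w mm 65.55225478293357 24.99695610255003
place hit True height left mm 0.13 [0.2 0.6 5.5]
41.325 65.82506602713289
look [0.5873 0.3138 2.8293 0.1324 0.0635] [np.float64(1.21), np.float64(1.27)] 8952
44.3083
```

```bash
python3 - <<'E'
from h import *
im,P=cloud("wrist","wl"); 
m=green(im)&(P[...,2]>.008)&(P[...,2]<.03); print(np.round(np.nanpercentile(P[m],[1,50,99],axis=0),3))
im2,P2=cloud("scene"); cv2.imwrite("pics/wl2.png",np.hstack([cv2.resize(im[:,:,::-1],(400,300)),cv2.resize(im2[150:350,240:507,::-1],(400,300))]))
E
```

```text
[[0.521 0.278 0.016]
 [0.578 0.318 0.019]
 [0.636 0.358 0.021]]
```

View pics/wl2.png

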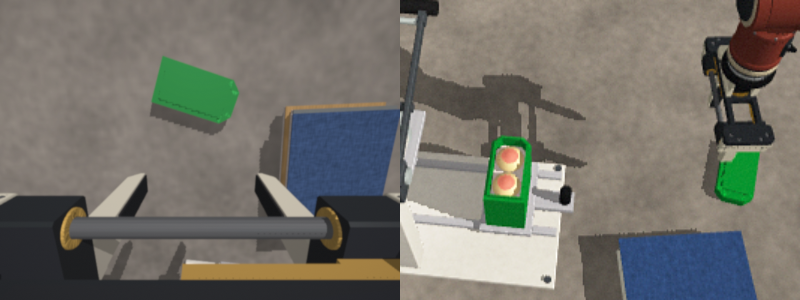

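The lid was knocked aside to about (0.578,0.318), chamfers still at +x. The three-tier stack looks good. I refit and place the lid.

```bash
python3 - <<'E'
from h import *
x=look([.578,.318,np.pi-.28],(.010,.03))
x=look(x,(.010,.03))
if min(abs(x[3]-.118),abs(x[4]-.064))<.003:
    a=x[2]; b=PSI
    pick(x,.0025,a); z,_=place(3,.0025,b); print(read_t(),read_width()*93)
    if abs(z)<.002:
        release()
        movep([.56,.1,.30],[np.pi,0,np.pi/2])
        im,P=cloud("scene","s3"); np.savez("/tmp/s3.npz",im=im,P=P)
        im2,_=cloud("side"); cv2.imwrite("pics/j3.png",np.hstack([cv2.resize(im[170:340,180:407,::-1],(400,300)),cv2.resize(im2[130:370,230:550,::-1],(400,300))]))
        x,e,n=fit_tier(im,P,[*N[:2],PSI],(.135,.17),R=.09); print(x-[*N[:2],PSI,.12,.066],e,n)
E
```

```text
look [0.5802 0.3165 2.8291 0.1174 0.0631] [np.float64(0.09), np.float64(1.03)] 9319
look [0.5803 0.3162 2.8312 0.1173 0.0633] [np.float64(0.08), np.float64(1.04)] 9329
pick hit False w mm 65.44774019970993 24.99911069869995
place hit True height left mm 0.17 [0.1 0.4 3.7]
52.2583 65.75205022430282
[ 6.82017148e-04 -9.92039865e-04 -3.97839118e-05  3.04426138e-04
 -6.87455496e-05] [np.float64(0.24), np.float64(1.12)] 1234
```

View pics/j3.png

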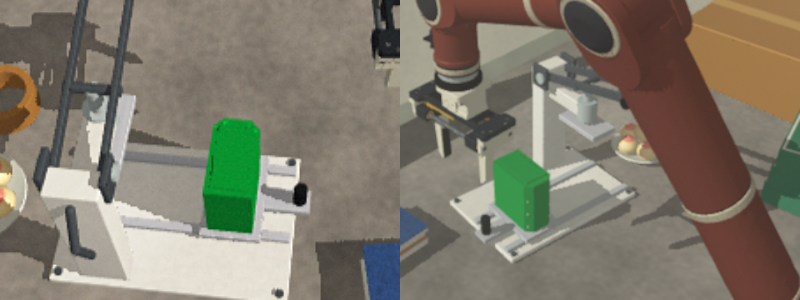

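The whole stack is closed and seated. Now I slide it in.

```bash
python3 - <<'E'
from h import *
R=knob_rot(); k=N+Y*.097; k[2]=0
set_gripper(0.55,25)
movep(k+Y*.01+[0,0,.22],R); servo_line(k+Y*.002+[0,0,.045],R,0.12,guard=10)
set_gripper(0,25); print("w",read_width()*93)
p=np.array(read_position())
print(servo_line(p-Y*.15,R,0.06,guard=13)); q=np.array(read_position()); print((q-p)@Y)
print(servo_line(q-Y*.03,R,0.03,guard=13)); q=np.array(read_position()); print((q-p)@Y,(q-p)@X,read_contact_force())
set_gripper(0.5); q=np.array(read_position()); print((q-p)@Y)
servo_line(q+[0,0,.05],R,.15); servo_line(q+Y*.05+[0,0,.25],R,.15)
movep([.53,0.05,.35],R)
im,P=cloud("scene","s4"); np.savez("/tmp/s4.npz",im=im,P=P)
im2,_=cloud("side"); cv2.imwrite("pics/j4.png",np.hstack([cv2.resize(im[130:340,170:450,::-1],(400,300)),cv2.resize(im2[130:370,230:550,::-1],(400,300))]))
C=N-Y*.17
x,e,n=fit_tier(im,P,[*C[:2],PSI],(.135,.17),R=.09); print(x-[*C[:2],PSI,.12,.066],e,n)
h0=C+X*(.1-.26*np.cos(.25)); print("handle pred",h0)
D=P-h0; m=(P[...,2]>.30)&(P[...,2]<.36)&(abs(D@X)<.03)&(abs(D@Y)<.08)
print(np.round(np.percentile((D@X)[m],[2,50,98]),4),np.round(np.percentile((D@Y)[m],[2,50,98]),4),np.percentile(P[m][:,2],[2,50,98]),m.sum(),read_t())
E
```

```text
w 19.725923068553953
False
-0.1498903992986486
True
-0.1697747990427402 9.86988603126418e-05 [-0.32769457  0.41890635  3.00049973]
-0.16664002855920354
[ 0.00163408 -0.00093299  0.00601112 -0.00056905  0.0007226 ] [np.float64(2.7), np.float64(2.95)] 244
handle pred [ 0.45190687 -0.2486666   0.03      ]
[-0.0081  0.0091  0.0291] [-0.0471  0.0009  0.0486] [0.32488701 0.33905128 0.34692567] 652 65.6
```

View pics/j4.png

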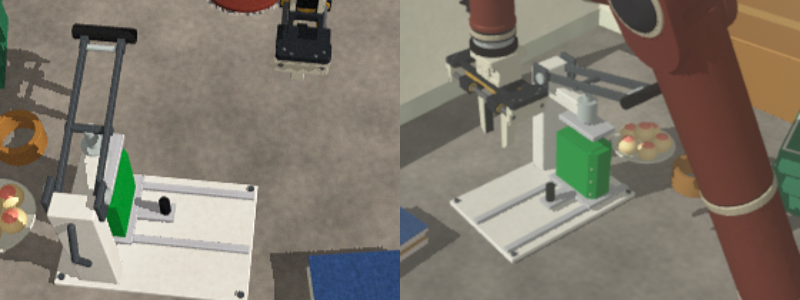

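```bash
python3 - <<'E'
from h import *
def kn(P,im,c):
    D=P-c; x=D@X;y=D@Y
    m=(im.max(-1)<70)&(P[...,2]>.066)&(P[...,2]<.08)&(abs(x)<.03)&(abs(y)<.03); return np.round([np.median(x[m]),*np.percentile(y[m],[5,50,95])],4),m.sum()
C=N-Y*.17
z=np.load("/tmp/s4.npz"); print("in",kn(z["P"],z["im"],C+Y*.097))
z=np.load("/tmp/s3.npz"); print("out",kn(z["P"],z["im"],N+Y*.097))
P=np.load("/tmp/s4.npz")["P"]; im=np.load("/tmp/s4.npz")["im"]; D=P-C
m=green(im)&(abs(D@X)<.08)&(abs(D@Y)<.06)&(P[...,2]>.05); print("Y max side",np.percentile((D@Y)[m],[50,80,95]))
P=np.load("/tmp/s3.npz")["P"]; im=np.load("/tmp/s3.npz")["im"]; D=P-N
m=green(im)&(abs(D@X)<.08)&(abs(D@Y)<.06)&(P[...,2]>.05)&(P[...,2]<.14); print("Y max side out",np.percentile((D@Y)[m],[50,80,95]))
E
```

```text
in (array([ 0.0014, -0.0085, -0.0004,  0.0066]), np.int64(37))
out (array([ 0.0023, -0.0087, -0.0011,  0.0062]), np.int64(43))
Y max side [0.03117631 0.03201154 0.03252287]
Y max side out [0.00489609 0.02801734 0.03189751]
```

The carriage travelled its full 0.17 m and the lever is clear. Now I push the grip down along its arc, stepping by force near contact.

```bash
cat >> h.py <<'E'
C=N-Y*.17
def hp(th,dz=0):  # TCP on top of the grip at lever angle th
    a=.25-th; p=C+X*(.1-.26*np.cos(a)); p[2]=.27+.26*np.sin(a)+.012+dz; return p
E
python3 - <<'E'
from h import *
R=knob_rot(); set_gripper(0)
movep(hp(0,.06),R); f0=np.array(read_contact_force())
print(servo_line(hp(0,.006),R,.06,guard=15),f0)
for th in np.arange(.03,.30,.03): servo_line(hp(th),R,.05)
F=lambda: read_contact_force()[2]-f0[2]
print("th .27",F(),read_position()[2]-hp(.27)[2])
th=.27; fm=0
while th<.48:
    th+=.006; servo_line(hp(th),R,.03); f=F(); p=read_position()
    print(round(th,3),round(f,1),round((p[2]-hp(th)[2])*1e3,1))
    if f>19: break
sleep(.6); print("hold",F(),read_t())
im,P=cloud("side","s5"); cv2.imwrite("pics/j5.png",cv2.resize(im[100:370,250:610,::-1],(640,480)))
E
```

```text
False [ 0.30775276 -0.10048718 -0.08265301]
th .27 7.354760098880389 -0.007257668953923824
0.276 7.2 0.9
0.282 7.3 0.8
0.288 7.7 0.7
0.294 6.8 0.7
0.3 7.4 0.7
0.306 7.0 0.7
0.312 7.2 0.7
0.318 7.2 0.6
0.324 7.5 0.6
0.33 7.4 0.6
0.336 6.8 0.6
0.342 7.2 0.6
0.348 8.3 0.6
0.354 13.5 1.6
0.36 20.9 2.7
hold 20.50616998358624 76.375
```

View pics/j5.png

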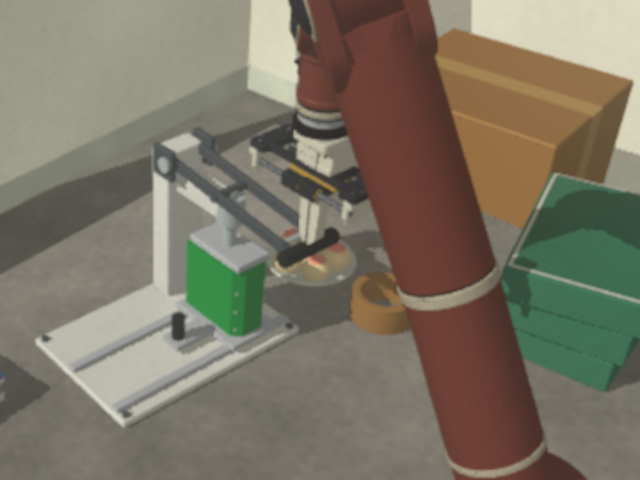

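The plate bears on the lid: contact at about 0.35 rad, roughly 13 N above the spring force, held for 0.6 s. I ease the lever up and then draw the nest out.

```bash
python3 - <<'E'
from h import *
R=knob_rot()
for th in np.arange(.34,-.001,-.02): servo_line(hp(th),R,.04)
print("at rest F",read_contact_force()[2],read_position()[2]-hp(0)[2])
servo_line(hp(0,.02),R,.03); servo_line(hp(0,.09),R,.15)
sleep(.3)
k=C+Y*.097; k[2]=0
set_gripper(0.5,30)
movep(k+Y*.08+[0,0,.36],R); servo_line(k+Y*.05+[0,0,.25],R,.2); servo_line(k+Y*.002+[0,0,.10],R,.15)
servo_line(k+Y*.002+[0,0,.045],R,.1,guard=10)
set_gripper(0,30); print("w",read_width()*93); p=np.array(read_position())
print(servo_line(p+Y*.15,R,.06,guard=13),(np.array(read_position())-p)@Y)
q=np.array(read_position()); print(servo_line(q+Y*.03,R,.03,guard=13)); print((np.array(read_position())-p)@Y)
sleep(.3); set_gripper(0.5); q=np.array(read_position()); print((q-p)@Y)
servo_line(q+Y*.003+[0,0,.06],R,.08); servo_line(q+Y*.05+[0,0,.2],R,.15); movep([.53,.15,.33],R)
im,P=cloud("scene","s6")
im2,_=cloud("side"); cv2.imwrite("pics/j6.png",np.hstack([cv2.resize(im[130:340,170:450,::-1],(400,300)),cv2.resize(im2[130:370,230:550,::-1],(400,300))]))
x,e,n=fit_tier(im,P,[*N[:2],PSI],(.135,.17),R=.09); print(x-[*N[:2],PSI,.12,.066],e,n)
D=P-(N+Y*.097); m=(im.max(-1)<70)&(P[...,2]>.066)&(P[...,2]<.08)&(abs(D@X)<.03)&(abs(D@Y)<.03); print("knob",np.percentile((D@Y)[m],[5,50,95]))
m=(P[...,2]>.30)&(abs((P-hp(0))@X)<.015)&(abs((P-hp(0))@Y)<.06); print("handle top",np.percentile(P[m][:,2],[50,95,99]),read_t())
E
```

```text
at rest F 4.04283544251574 4.66455172375424e-05
w 19.417584069334758
False 0.1501691426740094
True
0.16984506218438308
0.1669137504264904
[ 0.00027629 -0.00155754 -0.00346356  0.00046159 -0.00025418] [np.float64(0.36), np.float64(1.28)] 1229
knob [-0.00893828 -0.00111533  0.00622927]
handle top [0.34192438 0.34627218 0.34775091] 95.6167
```

View pics/j6.png

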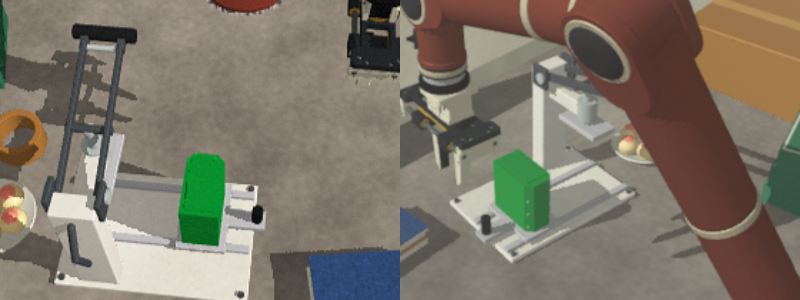

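The nest is fully out again with the closed stack seated at (203,200) in the left crop. The lever is at rest and the robot is clear.

```bash
python3 -c "
from workcell import *
print(close_job())"
```

```text
the job is handed in; nothing more can be done
None
```

The job is handed in: the three tiers and the lid were stacked on the nest, pressed under the plate, the lever eased back up to rest, and the nest drawn fully out with the closed stack still seated; the interface returned no verdict.

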